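Feed the next cell from the gravity rack to the charger

ROBOT

A 6-joint arm with a two-finger parallel gripper is mounted at the origin on the work surface. World frame = base frame: x ahead of the robot, y to its left, z up, the work surface at z = 0. Lengths are in mm, angles in rad, forces in N, time in s.
With the tool pointing down it reaches from about 350 to 875 mm from the base axis. Payload 4.2 kg.
Tool frame: the origin (TCP) lies midway between the tips of the shut fingers; the grasp point (between the pads) lies r.grasp_offset behind it (r.grasp_offset is the distance from the TCP to the grasp point, in mm); z points along the fingers, y is the line along which they close (so a half turn about z gives the same grasp; the last joint's range is limited). The gripper opens to 87 mm and grips with 3 to 60 N. Pads are 19 mm wide; open, the fingers measure 117 mm over their backs; the gripper's body (75 mm by 190 mm) begins 51 mm behind the grasp point.
Start: joints at [-0.939, 0.385, 0.008, 0, -1.194, -0.259], TCP at [227.654, -582.042, 222.55] pointing down, gripper open.
Joint ranges: [-3.14, 3.14], [-1.21, 2.06], [-1.07, 1.41], [-3.16, 2.05], [-2.99, -0.16], [-3.1, 3.1]. Speed limits (rad/s): [2.79, 2.79, 3.14, 3.14, 3.14, 3.14].

INTERFACE

Orientations are given as a rotation vector (axis times angle).
In Python, from cell import r gives the robot as it stands.
- The arm moves only by the tool carry_out, never from a script. Its argument "series" is text: rows parted by semicolons, each of 7 numbers parted by spaces: the closure, from 0 (fully open) to 1 (shut), then the shift along the tool's x, y, z each as a share of 5 cm, from -1 to 1, then the turn, a rotation vector about the tool's x, y, z each as a share of 0.08 rad, from -1 to 1. A call has 1 to 5 rows; each row shifts and turns the commanded pose from where the row before left it, along the tool's axes as they then stand; what a row does not reach is not made up. A row lasts 1/8 s, in which the tool goes at most 62.5 mm and 10.7 degrees, less where a joint would pass 70% of its speed; a pose out of reach is approached as far as the arm can. A call with a number of a shift or a turn outside -1 to 1 is refused whole. A call with a gripper value outside its range is refused whole. The fingers move at their own pace and stop on an object; "force" is the grip in N (left out, the last holds). Time passes only in rows, so rows that do not move let the fingers close. It gives the time, the measured TCP pose, the force, the opening and the grip force at its end, in the units of the state.
- r.state(): the state, without advancing time (a new reading comes with each control period).
- r.snapshot(name): name is "scene" or "top"; returns a dict with "pixels" (400x640x3 uint8, red, green, blue), "camera_matrix" (3x3 intrinsics, pixels), "view" (4x4, takes a point from world to camera coordinates). Camera axes: x right, y up, looking along -z (the intrinsics and any distortion apply to the point x, -y, -z); pixel columns grow to the right and rows downward; lengths in mm; the calibration is good to about 2 mm. A picture is of the moment at which its call begins. There is no depth.
- r.sign_off(): hands the job in; it is judged then, once.
Trained networks look in the newest picture that a camera, given by its name, has taken for a name from the list of things; names that differ only in an ending like _2 or _b are one class to them, and where a whole thing is asked for, a point or a joint stands for the part that bears it (a point fixed in the world has none). Each returns a list of dicts, best first, with "confidence" (0 to 1); they miss things now and then, are a little off and sometimes report something else, mostly with a low value. They report only what shows in the picture. A call takes as long as a camera call.
- r.search_frame(camera, name): "location" ([x, y, z] in mm, in world coordinates, good to about 4 mm: the middle of the surface that is visible of it).
The state is a dict: "time": time; "joint_positions": joint angles; "qvel": joint speeds; "joint_efforts": joint torques, N m; "ee_pos": TCP position; "eef_rot": TCP orientation; "wrist_force": force on the tool from outside, world axes, zero at the start; "torque": the same for the moment, N m; "opening": opening from 0.0 (shut) to 1.0 (fully open); "gripper_force": force on a finger pad.
Only numpy, scipy, OpenCV 4.12 (cv2) and the standard library are available. Lean on these libraries where they do the work, as an engineer would, in place of code of your own. Each camera call takes 0.05 s, during which the arm holds its last target. There are 200 camera calls.

TASK

Take the end cell, the one lying against the stop, from the sloped rack of short fat cells (not the rack of thin ones, nor the loose cell on the bench) and let the next cell roll down to the stop. Lay the cell you took gently, lengthwise, in the middle of the charger's empty V-shaped saddle and let go.

Things in the scene. Friction and masses are not known exactly. Their poses are not given: they have to be found in the camera images.
- end_cell: Battery cell at the stop, lowest of three touching: cylinder 26 mm diameter, 50 mm long, flat ends, steel with grey sleeve, about 70 g. It lies level. Origin at its centre, y along the cylinder (x, z turn as it rolls). Its ends overhang the narrow end of the track by 7 mm each, free beside and below, so it can be gripped by its ends from above and lifted straight out.
- next_cell: The next cell up the track, alike, at first touching the end cell. Origin at its centre, y along the cylinder. It rolls down by itself when the end cell is lifted out.
- rack_stop (a point): Where the centre of a cell at the stop lies in the fixed aluminium rack, 60 mm above the table. z up, y level along the cell, x level, to the uphill side; the track climbs 0.2 rad. Here track and stop lip are 36 mm wide; the lip, on the -x side, ends 2 mm above the cell's centre. Guide walls, axis-high, start 28 mm uphill. The rack of thin cells (18 x 65 mm) may be on either hand.
- saddle (a point): Where a cell's centre lies at rest in the fixed charger's saddle, 55 mm above the table. z up, y level along the cell (either way round). The white V trough is 36 mm long in y, open-ended, 42 mm wide across, its rims about level with this point; the cell's ends overhang 7 mm each, free beside and below. The housing, 40 mm high, 120 mm wide, begins 37 mm away on the +x side.

How it is judged:
By the outcome, as a careful person would: the job done as asked, in the order asked, and still so for the second after the job is handed in, with the robot touching nothing.
It also fails if it takes over 38 s, if anything falls off the work surface, if the arm or the gripper's body presses on something with over 40 N, if the wrist force passes 120 N, or if a joint passes its speed limit or range.

## Working session

There is one attempt and no reset: what is moved stays moved. The work goes in short steps, Python scripts to look and compute and a tool call to move; the robot and the scene stay as the last step left them, time stands still between calls to the robot, and variables do not carry over. Pictures are saved under pics/ and viewed, at most 10 in all, crops included, and the job is handed in when it is done.

Besides the shell and the picture viewer there is one more tool, called after "Request:" in YAML: its name, and indented under it one key for each argument. carry_out: Moves the arm, as the interface text tells. Shift numbers are shares of 5 cm and turn numbers shares of 0.08 rad, none past 1 either way. Its arguments: {"type":"object","properties":{"series":{"type":"string"},"force":{"type":"number"}},"required":["series"]}

```bash
mkdir -p pics; ls
python3 - <<'E'
from cell import r
import cv2
for n in ("scene","top"):
    s=r.snapshot(n); cv2.imwrite(f"pics/{n}1.png",s["pixels"][:,:,::-1]); print(n,s["camera_matrix"].tolist(),s["view"].round(3).tolist())
    for t in ("end_cell","next_cell","rack_stop","saddle"):
        print(t,[(round(d["confidence"],2),[round(float(v)) for v in d["location"]]) for d in r.search_frame(n,t)][:4])
s=r.state(); print(s); print(r.grasp_offset)
E
```

```text
pics
scene [[406.7259035939364, 0.0, 321.32352078948537], [0.0, 406.7259035939364, 206.9919461133968], [0.0, 0.0, 1.0]] [[0.648, 0.762, -0.0, -320.351], [-0.668, 0.568, 0.48, 321.047], [0.366, -0.311, 0.877, -1069.533], [0.0, 0.0, 0.0, 1.0]]
end_cell [(0.64, [469, -232, 71])]
next_cell [(0.59, [492, -228, 76])]
rack_stop [(0.75, [572, -218, 63])]
saddle [(0.74, [649, -47, 39])]
top [[398.9744975590064, 0.0, 319.68707412666], [0.0, 398.9744975590064, 204.62353839511306], [0.0, 0.0, 1.0]] [[-0.005, -1.0, 0.017, -24.541], [0.986, -0.002, 0.168, -527.868], [-0.168, 0.018, 0.986, -856.353], [0.0, 0.0, 0.0, 1.0]]
end_cell [(0.52, [467, -233, 69])]
next_cell [(0.53, [492, -224, 75])]
rack_stop [(0.55, [546, -205, 64])]
saddle [(0.9, [641, -38, 42])]
{'time': 0.5, 'joint_positions': array([-9.39408397e-01,  3.84744001e-01,  7.85213506e-03, -3.43080121e-05,
       -1.19397564e+00, -2.58628821e-01]), 'qvel': array([-0.00064361, -0.00239409,  0.00096473, -0.00050437, -0.00164702,
        0.00034683]), 'joint_efforts': array([-4.18784282e-06, -3.90071976e+01,  1.87447518e+01,  4.22071517e+00,
        1.50319358e-02, -5.19520358e-05]), 'ee_pos': array([ 227.64887255, -582.02681451,  222.49962112]), 'eef_rot': array([ 5.82124741e-01, -3.08718700e+00, -1.22490771e-04]), 'wrist_force': array([-0.45426632, -0.19693665,  0.12358147]), 'torque': array([-0.04393668, -0.00501462,  0.03742357]), 'gripper_force': 0.0, 'opening': 0.9981599659351597}
18.700000000000003
```

View pics/scene1.png

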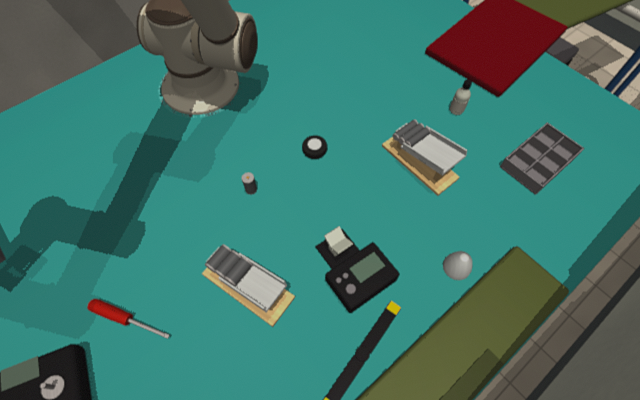

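View pics/top1.png

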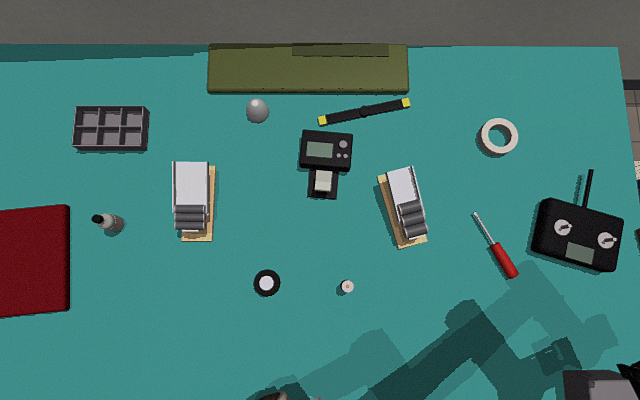

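The first two pictures show two racks: one on the robot's right (scene ~(245,275), top ~(405,210)) and one on its left (scene ~(425,155), top ~(190,200)). The charger, with its white saddle, is at scene ~(338,241) and top ~(323,182). I'll enlarge the details next.

Run:
```python
import cv2,numpy as np
S=cv2.imread("pics/scene1.png");T=cv2.imread("pics/top1.png")
def c(im,x,y,w=66,h=50): return cv2.resize(im[y:y+h,x:x+w],(396,300),interpolation=cv2.INTER_CUBIC)
cv2.imwrite("pics/crop1.png",np.vstack([np.hstack([c(S,196,236),c(T,375,200)]),np.hstack([c(S,310,215),c(T,290,160)])]))
cv2.imwrite("pics/crop2.png",np.hstack([c(S,380,110),c(T,160,195)]))
```

```text
(no output)
```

View pics/crop1.png

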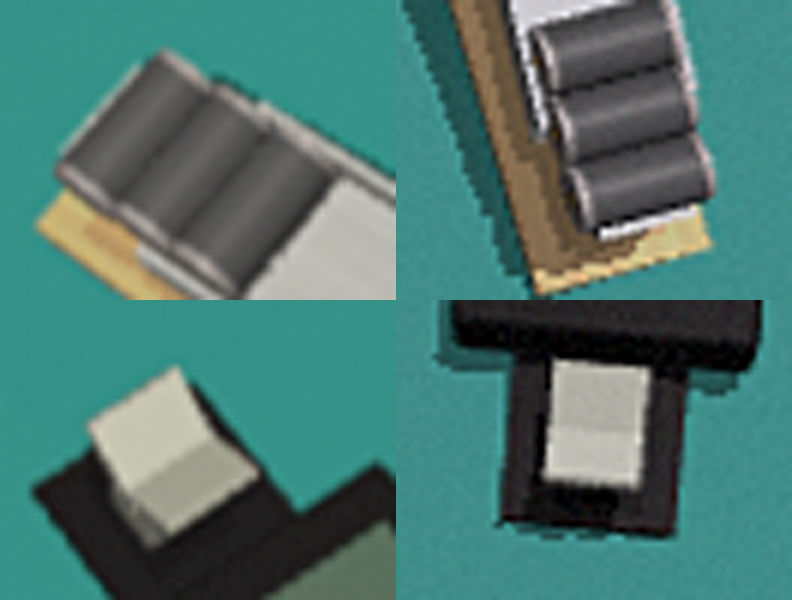

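View pics/crop2.png

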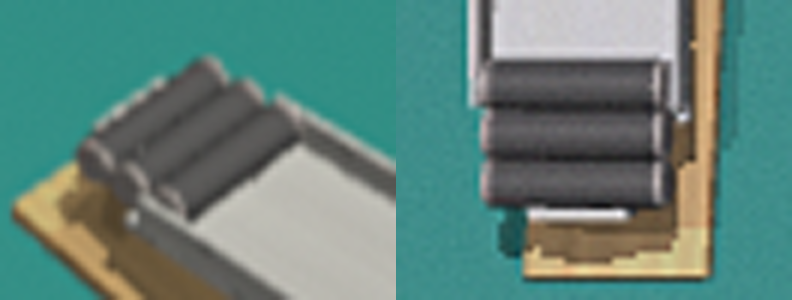

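The crops settle it: the rack on the robot's right holds the short fat cells. Its end cell is at scene ~(215,257) and top ~(482,232). The left rack's cells are the longer, thinner ones. The saddle's V rims show clearly in both views. Next I'll fit both poses from outline points in the two views.

```bash
cat > h.py <<'E'
import numpy as np,cv2
from scipy.optimize import least_squares
KS=np.array([[406.726,0,321.3235],[0,406.726,206.992],[0,0,1]]);KT=np.array([[398.9745,0,319.687],[0,398.9745,204.6235],[0,0,1]])
from cell import r
def proj(P,K,V):
    c=np.c_[P,np.ones(len(P))]@V.T; return np.c_[K[0,2]+K[0,0]*c[:,0]/-c[:,2],K[1,2]+K[1,1]*-c[:,1]/-c[:,2]]
def cyl(p,L=50,R=13):
    x,y,z,a=p; t=np.linspace(0,2*np.pi,48,endpoint=False); u=np.array([np.cos(a),np.sin(a),0]);v=np.array([-np.sin(a),np.cos(a),0])
    return np.vstack([np.array([x,y,z])+s*L/2*v+R*(np.cos(t)[:,None]*u+np.sin(t)[:,None]*np.array([0,0,1])) for s in(-1,1)])
def hull(p,K,V): return cv2.convexHull(proj(cyl(p),K,V).astype(np.float32))
def rect(p,w=42,l=36):
    x,y,z,a=p;u=np.array([np.cos(a),np.sin(a),0]);v=np.array([-np.sin(a),np.cos(a),0])
    return np.array([np.array([x,y,z])+i*w/2*u+j*l/2*v for i,j in((1,1),(1,-1),(-1,-1),(-1,1))])
def px(P,ox,oy,cx,cy): return (np.array(P,float)-[cx,cy]+.5)/6-.5+[ox,oy]
E
cat > fit.py <<'E'
from h import *
s=r.snapshot("scene");t=r.snapshot("top");VS,VT=s["view"],t["view"];KS,KT=s["camera_matrix"],t["camera_matrix"]
T=px([(600,231),(650,217),(700,204),(566,190),(572,212),(713,165),(714,185)],375,200,396,0)
S=px([(72,155),(110,108),(145,67),(58,178),(85,198),(170,50),(195,66)],196,236,0,0)
d=lambda p:[cv2.pointPolygonTest(hull(p,K,V),(float(a),float(b)),True) for Q,K,V in((T,KT,VT),(S,KS,VS)) for a,b in Q]
f=least_squares(d,[469,-232,60,0.25],x_scale=[1,1,1,.02],diff_step=1e-4,loss='soft_l1');print("cell",f.x.round(3),np.round(d(f.x),1))
T2=px([(553,360),(650,367),(643,487),(545,478)],290,160,396,300)
S2=px([(155,548),(260,472),(180,367),(88,428)],310,215,0,300)
S2=S2[[0,1,2,3]]
print(proj(rect([641,-40,55,0]),KS,VS).round(1).tolist(),S2.round(1).tolist())
g=lambda p:np.r_[(proj(rect(p),KT,VT)-T2).ravel(),(proj(rect(p),KS,VS)-S2).ravel()]
q=least_squares(g,[641,-40,55,0]);print("saddle",q.x.round(3),q.fun.round(1))
A=[]
for im,K,V,(x0,y0,x1,y1) in((s["pixels"],KS,VS,(196,236,310,215)),(t["pixels"],KT,VT,(375,200,290,160))):
    for P,ox,oy in((hull(f.x,K,V)[:,0],x0,y0),(proj(rect(q.x),K,V),x1,y1)):
        c=cv2.resize(im[oy:oy+50,ox:ox+66,::-1],(396,300),interpolation=cv2.INTER_CUBIC)
        cv2.polylines(c,[(((P-[ox,oy]+.5)*6-.5)).round().astype(int)],True,(0,0,255),1);A.append(c)
cv2.imwrite("pics/fit.png",np.vstack([np.hstack(A[::2]),np.hstack(A[1::2])]))
E
python3 fit.py
```

```text
cell [ 4.68731e+02 -2.34815e+02  5.92800e+01  2.56000e-01] [-0.7 -0.6 -0.6  1.2  1.  -0.4 -0.1  1.   0.5  0.3  0.3  0.8 -0.3 -0.5]
[[369.7, 263.5], [355.7, 275.3], [340.8, 259.2], [354.7, 247.9]] [[335.4, 255.9], [352.9, 243.2], [339.6, 225.8], [324.2, 235.9]]
saddle [ 5.8393e+02 -3.3086e+01  4.4382e+01 -6.1000e-02] [ -0.6   1.5  -1.1   1.2  -0.9  -0.9  -0.3  -0.3  16.1 -12.6 -15.7  10.3
 -15.4  12.1  14.2  -7.9]
```

View pics/fit.png

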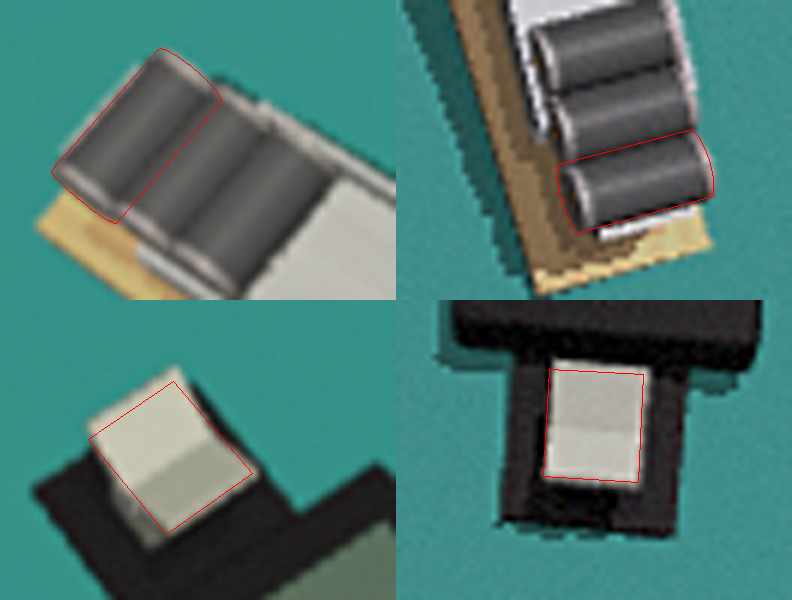

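The cell outline fits well. The saddle corners were matched in the wrong order in the scene view, so I'll fix that.

```bash
sed -i 's/S2=S2\[\[0,1,2,3\]\]/S2=S2[[1,0,3,2]]/; s/pics\/fit.png/pics\/fit2.png/' fit.py; sed -i 's/\[641,-40,55,0\]);print/[641,-40,55,0],loss="soft_l1");print/' fit.py; python3 fit.py
```

```text
cell [ 4.68731e+02 -2.34815e+02  5.92800e+01  2.56000e-01] [-0.7 -0.6 -0.6  1.2  1.  -0.4 -0.1  1.   0.5  0.3  0.3  0.8 -0.3 -0.5]
[[369.7, 263.5], [355.7, 275.3], [340.8, 259.2], [354.7, 247.9]] [[352.9, 243.2], [335.4, 255.9], [324.2, 235.9], [339.6, 225.8]]
saddle [ 5.8424e+02 -3.4133e+01  5.0904e+01 -1.1200e-01] [ 0.4  0.3 -0.1  0.8 -0.8 -1.2 -0.3 -1.5 -1.6 -0.2  0.9 -3.3 -0.1  0.3
 -0.6  1.3]
```

View pics/fit2.png

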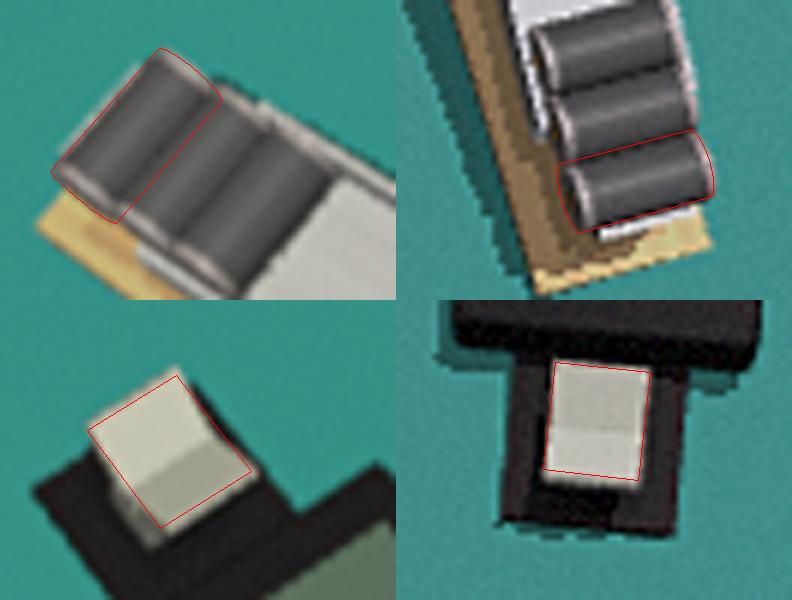

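```bash
cat >> fit.py <<'E'
m=np.array([1]*8+[1,1,0,0]+[1]*4)
for z in (None,55):
    g=lambda p:m*np.r_[(proj(rect([p[0],p[1],z or p[2],-.073],p[3],p[4]),KT,VT)-T2).ravel(),(proj(rect([p[0],p[1],z or p[2],-.073],p[3],p[4]),KS,VS)-S2).ravel()]
    q=least_squares(g,[584,-34,52,42,36],x_scale=[1,1,1,1,1]);print(q.x.round(1),q.fun.round(1))
E
python3 fit.py|tail -2
python3 - <<'E'
from scipy.spatial.transform import Rotation as R
from cell import r
print(R.from_rotvec(r.state()["eef_rot"]).as_matrix().round(3), r.state()["time"])
E
```

```text
[ 584.4  -34.  -537.9   45.1   37.1] [-0.2 -0.7 -0.1 -0.7 -0.2 -1.3 -0.3 -0.9 -0.5 -1.1  0.  -0.  -0.8 -0.5
 -1.2 -0.3]
[[-0.931 -0.364  0.   ]
 [-0.364  0.931 -0.   ]
 [ 0.    -0.    -1.   ]] 0.8
```

```bash
cat > go.py <<'E'
# usage: go.py x y z yaw -> turn share first, then shift shares in tool axes after turn
import sys,numpy as np
from scipy.spatial.transform import Rotation as R
from cell import r
x,y,z,a=map(float,sys.argv[1:]); s=r.state()
t=R.from_matrix(np.array([[-np.cos(a),-np.sin(a),0],[-np.sin(a),np.cos(a),0],[0,0,-1]]))
print("turn",((R.from_rotvec(s["eef_rot"]).inv()*t).as_rotvec()/.08).round(3),"shift",(t.inv().apply(np.array([x,y,z])-s["ee_pos"])/50).round(3),"t",s["time"])
E
python3 go.py 468.7 -234.5 110 .256
```

```text
turn [-0.   -0.    1.46] shift [-6.424  5.503  2.252] t 0.8
```

Request:
carry_out:
  series: "0 0 0 0 0 0 0.73;0 0 0 0 0 0 0.73;0 -0.8 0.68 0 0 0 0;0 -0.8 0.68 0 0 0 0;0 -0.8 0.68 0 0 0 0"
  force: 12

```text
time: 1.42
ee_pos: [318.6, -451.8, 222.6]
eef_rot: [-0.4, 3.116, -0.001]
wrist_force: [0.2, 0.4, -0.1]
opening: 0.995
gripper_force: 0.0
```

Request:
carry_out:
  series: "0 -0.8 0.68 0 0 0 0;0 -0.8 0.68 0 0 0 0;0 -0.8 0.68 0.2 0 0 0;0 -0.8 0.68 0.5 0 0 0;0 -0.6 0.5 0.5 0 0 0"

```text
time: 2.05
ee_pos: [462.2, -247.4, 162.5]
eef_rot: [-0.403, 3.114, -0.001]
wrist_force: [0.7, 0.7, -0.2]
opening: 0.999
gripper_force: 0.0
```

```bash
python3 go.py 468.7 -234.5 110 .256
```

```text
turn [-0.01   0.02   0.016] shift [-0.19   0.217  1.05 ] t 2.05
```

Request:
carry_out:
  series: "0 -0.2 0.22 0.5 0 0 0;0 0 0 0.55 0 0 0;0 0 0 0 0 0 0"

```text
time: 2.42
ee_pos: [466.5, -235.4, 108.4]
eef_rot: [0.401, -3.111, -0.003]
wrist_force: [-0.3, 0.3, 0.7]
opening: 1.0
gripper_force: 0.0
```

```bash
python3 go.py 468.7 -234.5 41 .256
python3 - <<'E'
from cell import r
import cv2,numpy as np
o=[]
for n,(x,y) in (("scene",(180,200)),("top",(360,180))):
    p=r.snapshot(n)["pixels"][y:y+100,x:x+80,::-1]; o.append(cv2.resize(p,(400,500),interpolation=cv2.INTER_CUBIC))
cv2.imwrite("pics/pre.png",np.hstack(o))
E
```

```text
turn [ 0.027 -0.054  0.004] shift [-0.047  0.006  1.347] t 2.425
```

View pics/pre.png

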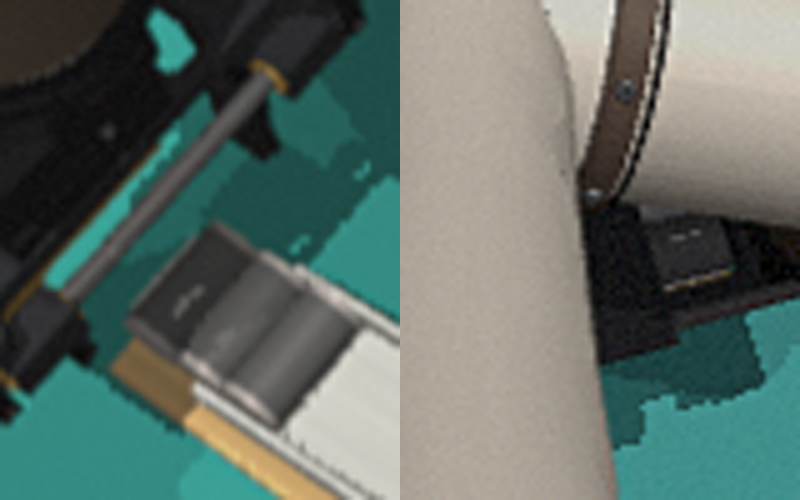

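In the scene view (left half of the picture), the open fingers straddle the end cell, with tips at ~(80,345) and ~(265,150). The arm blocks the top view. Now I go down.

Request:
carry_out:
  series: "0 -0.04 0 0.5 0 0 0;0 0 0 0.5 0 0 0;0 0 0 0.3 0 0 0;0 0 0 0.03 0 0 0;0 0 0 0 0 0 0"

```text
time: 3.15
ee_pos: [470.6, -235.8, 44.5]
eef_rot: [-0.401, 3.114, -0.001]
wrist_force: [-0.6, -0.9, -0.2]
opening: 1.001
gripper_force: 0.0
```

```bash
python3 go.py 468.7 -234.5 41 .256
```

```text
turn [-0.012  0.02   0.002] shift [0.03  0.034 0.07 ] t 3.15
```

Request:
carry_out:
  series: "0 0.02 0.02 0.06 0 0 0;0.2 0 0 0 0 0 0;0.4 0 0 0 0 0 0;0.5 0 0 0 0 0 0;0.5 0 0 0 0 0 0"
  force: 15

```text
time: 3.78
ee_pos: [468.6, -234.7, 40.6]
eef_rot: [-0.401, 3.116, -0.0]
wrist_force: [-0.1, -0.2, -0.2]
opening: 0.632
gripper_force: 0.0
```

Request:
carry_out:
  series: "0.5 0 0 0 0 0 0;0.5 0 0 0 0 0 0;0.5 0 0 0 0 0 0"

```text
time: 4.15
ee_pos: [468.6, -234.8, 40.6]
eef_rot: [-0.401, 3.116, -0.0]
wrist_force: [0.3, 0.1, 0.9]
opening: 0.573
gripper_force: 15.0
```

Request:
carry_out:
  series: "0.6 0 0 -0.2 0 0 0;0.6 0 0 -0.5 0 0 0;0.6 0 0 -0.6 0 0 0;0.6 0 0 -0.6 0 0 0;0.6 0 0 -0.3 0 0 0"

```text
time: 4.78
ee_pos: [469.1, -234.8, 152.6]
eef_rot: [-0.401, 3.113, -0.001]
wrist_force: [0.8, 0.0, -0.7]
opening: 0.576
gripper_force: 15.0
```

```bash
python3 go.py 584.4 -34 70 -.073
python3 - <<'E'
from cell import r
import cv2
p=r.snapshot("scene")["pixels"][180:320,160:360,::-1]
cv2.imwrite("pics/lift.png",cv2.resize(p,None,fx=4,fy=4,interpolation=cv2.INTER_CUBIC)[:,:800])
E
```

```text
turn [-0.01   0.035  4.114] shift [-2.007  4.174  1.653] t 4.775
```

View pics/lift.png

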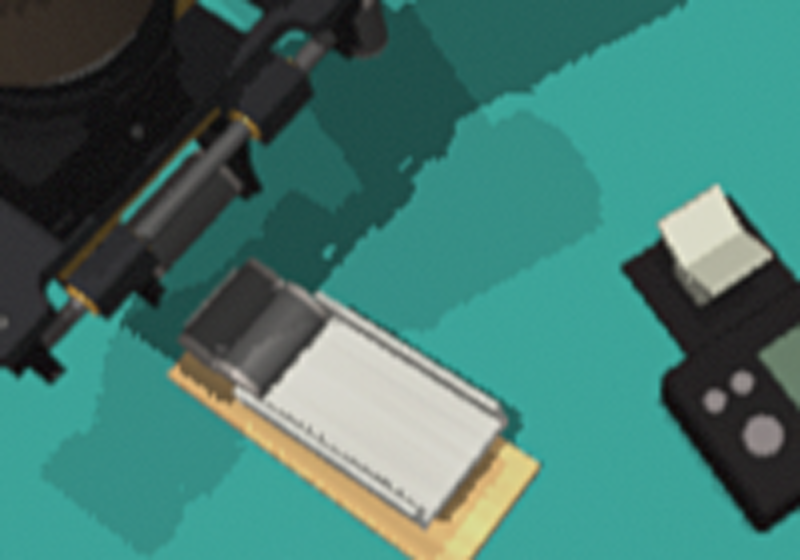

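The cell is held between the fingers at ~(190,205), and the next cell has rolled down to the stop at ~(235,320). Now I carry it to above the saddle.

Request:
carry_out:
  series: "0.6 0 0 0 0 0 0.82;0.6 0 0 0 0 0 0.82;0.6 0 0 0 0 0 0.82;0.6 0 0 0 0 0 0.82;0.6 0 0 0 0 0 0.82"

```text
time: 5.45
ee_pos: [467.8, -234.5, 149.4]
eef_rot: [-0.117, -3.137, -0.001]
wrist_force: [-0.1, -0.5, -0.4]
opening: 0.574
gripper_force: 15.0
```

Request:
carry_out:
  series: "0.6 -0.3 0.6 0 0 0 0;0.6 -0.4 0.85 0 0 0 0;0.6 -0.4 0.85 0 0 0 0;0.6 -0.4 0.85 0 0 0 0;0.6 -0.3 0.6 0.2 0 0 0"

```text
time: 6.08
ee_pos: [572.6, -52.4, 140.1]
eef_rot: [0.111, 3.14, 0.0]
wrist_force: [1.1, -0.6, -1.1]
opening: 0.57
gripper_force: 15.0
```

Request:
carry_out:
  series: "0.6 -0.2 0.4 0.4 0 0 0;0.6 0 0 0.4 0 0 0;0.6 0 0 0 0 0 0;0.6 0 0 0 0 0 0"

```text
time: 6.58
ee_pos: [583.1, -35.5, 100.4]
eef_rot: [-0.114, -3.139, 0.001]
wrist_force: [0.2, 1.4, -0.7]
opening: 0.569
gripper_force: 15.0
```

```bash
python3 go.py 584.4 -34 70 -.073
python3 - <<'E'
from cell import r
import cv2
p=r.snapshot("scene")["pixels"][180:300,270:430,::-1]
q=r.snapshot("top")["pixels"][120:240,260:420,::-1]
cv2.imwrite("pics/pl.png",cv2.hconcat([cv2.resize(a,(400,300),interpolation=cv2.INTER_CUBIC) for a in(p,q)]))
E
```

```text
turn [-0.005 -0.006  0.006] shift [-0.023  0.031  0.608] t 6.575
```

View pics/pl.png

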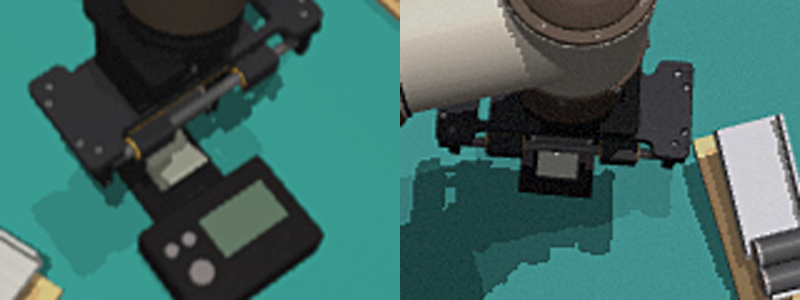

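The held cell is right above the V (scene half ~(175,155), top half ~(557,165)). Now I lower it, slowing near contact.

Request:
carry_out:
  series: "0.6 -0.02 0.03 0.4 0 0 0;0.6 0 0 0.4 0 0 0;0.6 0 0 0.2 0 0 0;0.6 0 0 0.1 0 0 0;0.6 0 0 0 0 0 0"

```text
time: 7.3
ee_pos: [584.6, -33.6, 45.9]
eef_rot: [0.113, 3.139, 0.0]
wrist_force: [0.6, 0.4, -0.8]
opening: 0.571
gripper_force: 15.0
```

Request:
carry_out:
  series: "0.6 0 0 0.04 0 0 0;0.6 0 0 0.03 0 0 0;0.6 0 0 0 0 0 0"

```text
time: 7.68
ee_pos: [584.3, -33.5, 42.1]
eef_rot: [0.113, 3.139, 0.0]
wrist_force: [-0.2, -0.7, -0.3]
opening: 0.571
gripper_force: 15.0
```

Request:
carry_out:
  series: "0.6 0 0 0.04 0 0 0;0.6 0 0 0.03 0 0 0;0.6 0 0 0 0 0 0"

```text
time: 8.05
ee_pos: [584.2, -33.6, 38.4]
eef_rot: [-0.113, -3.139, 0.0]
wrist_force: [-0.1, -0.5, -1.3]
opening: 0.578
gripper_force: 15.0
```

Request:
carry_out:
  series: "0.6 0 0 0.02 0 0 0;0.6 0 0 0 0 0 0"

```text
time: 8.3
ee_pos: [584.3, -33.5, 37.5]
eef_rot: [-0.113, -3.139, 0.0]
wrist_force: [-1.0, -0.6, -0.8]
opening: 0.575
gripper_force: 15.0
```

Request:
carry_out:
  series: "0.6 0 0 0.02 0 0 0;0.6 0 0 0 0 0 0"

```text
time: 8.55
ee_pos: [584.3, -33.5, 36.5]
eef_rot: [-0.113, -3.139, 0.0]
wrist_force: [1.0, -0.4, -1.3]
opening: 0.568
gripper_force: 15.0
```

Request:
carry_out:
  series: "0.6 0 0 0.015 0 0 0;0.6 0 0 0 0 0 0"

```text
time: 8.8
ee_pos: [584.4, -33.5, 36.1]
eef_rot: [0.113, 3.139, -0.0]
wrist_force: [-1.0, -0.4, 1.2]
opening: 0.575
gripper_force: 15.0
```

Request:
carry_out:
  series: "0.6 0 0 0.015 0 0 0;0.6 0 0 0 0 0 0"

```text
time: 9.05
ee_pos: [584.5, -33.5, 36.0]
eef_rot: [0.112, 3.139, -0.0]
wrist_force: [-2.4, 1.3, 5.5]
opening: 0.574
gripper_force: 15.0
```

Request:
carry_out:
  series: "0.6 0 0 0.015 0 0 0;0.6 0 0 0 0 0 0"

```text
time: 9.3
ee_pos: [584.5, -33.5, 36.0]
eef_rot: [0.112, 3.139, -0.0]
wrist_force: [-3.0, 1.1, 9.9]
opening: 0.573
gripper_force: 15.0
```

Contact at TCP z 36, as expected. I ease off the force and open.

Request:
carry_out:
  series: "0.6 0 0 -0.015 0 0 0;0.5 0 0 0 0 0 0;0.4 0 0 0 0 0 0;0.3 0 0 0 0 0 0;0.2 0 0 0 0 0 0"
  force: 5

```text
time: 9.93
ee_pos: [584.2, -33.6, 34.6]
eef_rot: [-0.113, -3.139, 0.0]
wrist_force: [-0.2, -0.5, -0.2]
opening: 0.729
gripper_force: 0.0
```

Request:
carry_out:
  series: "0.1 0 0 0 0 0 0;0 0 0 0 0 0 0;0 0 0 -0.2 0 0 0;0 0 0 -0.5 0 0 0;0 0 0 -0.7 0 0 0"

```text
time: 10.55
ee_pos: [583.8, -33.6, 105.7]
eef_rot: [-0.113, -3.138, 0.001]
wrist_force: [1.1, 0.4, 0.2]
opening: 0.996
gripper_force: 0.0
```

Request:
carry_out:
  series: "0 0 0 -0.7 0 0 0;0 0.6 0 -0.7 0 0 0;0 0.9 0 0 0 0 0;0 0.9 0 0 0 0 0;0 0.9 0 0 0 0 0"

```text
time: 11.18
ee_pos: [418.5, -21.7, 175.8]
eef_rot: [0.113, 3.138, 0.001]
wrist_force: [0.1, 0.6, 0.3]
opening: 0.998
gripper_force: 0.0
```

Request:
carry_out:
  series: "0 0.6 0 0 0 0 0;0 0 0 0 0 0 0;0 0 0 0 0 0 0"

```text
time: 11.55
ee_pos: [390.8, -19.3, 175.9]
eef_rot: [0.112, 3.137, 0.001]
wrist_force: [-0.5, 0.5, -0.0]
opening: 1.0
gripper_force: 0.0
```

Run:
```python
from cell import r
import cv2
p=r.snapshot("scene")["pixels"][200:320,200:360,::-1]
q=r.snapshot("top")["pixels"][140:260,290:450,::-1]
cv2.imwrite("pics/end.png",cv2.hconcat([cv2.resize(a,(400,300),interpolation=cv2.INTER_CUBIC) for a in(p,q)]))
```

```text
(no output)
```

View pics/end.png

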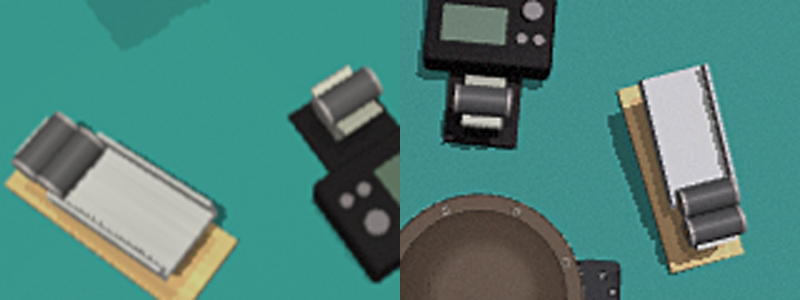

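The cell lies across the V, centred to about a millimetre: in the top half its ends are at ~454 and ~512, and the V's middle is at ~484. The next cell is at the stop. Handing in.

```bash
python3 -c "
from cell import r
print(r.sign_off())"
```

```text
the job is handed in; nothing more can be done
None
```

The end cell lies lengthwise in the middle of the charger's saddle, the next cell has rolled down to the stop, the gripper is clear, and the job was handed in at about 12 s; no verdict came back.

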